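Sweep loose microscope filters through the gate into the storage slot

TASK

Put the three loose microscope filters (blue, green and amber) away: with the fingertips, sweep them along the white deck one at a time, in any order, through the gate in the blue wall so that each drops into the storage slot behind it. Only push them, never lift one off the deck, and leave the brass objective, the white bottle and the red-capped jar where they stand.

Things in the scene. Friction and masses are not known exactly. Their poses are not given: they have to be found in the camera images.
- tray: Filter tray, fixed to the bench: 245 mm along its x, 262 mm along its y. Origin on the bench under it; its x axis points the way the filters are swept. Flat white deck from x = -120 to 60 mm, top 40 mm above the bench. 6 mm wide rims rise 10 mm above the deck at the sides (inner faces y = +-125 mm) and rear (inner face x = -114 mm). Deck ends at x = 60 mm.
- gate (a point): Middle of the gate, on the deck's end edge at deck height (tray x = 60, y = 0, z = 40 mm), axes as the tray's. The gate is the only opening, 40 mm wide (y = -20 to 20 mm), in a blue wall that stands at x = 60 mm and rises 10 mm above the deck; its corners are rounded to 8 mm radius. A filter tips into the slot once its centre is past the edge.
- slot (a point): Middle of the storage slot's dark rubber floor (tray x = 88, y = 0, z = 6 mm), 34 mm below the deck, axes as the tray's. The open-topped slot is 56 mm long and 40 mm wide (tray x = 60 to 116, y = -20 to 20 mm), and its far wall is as high as the gate's wall.
- deck (a point): Point on the deck's top (tray x = -22, y = 0, z = 40 mm), axes as the tray's. The filters start in a loose row across the deck: one within 10 mm of y = 0 and one 52 to 64 mm to either side, each with its centre 60 to 105 mm before the deck's end; which colour is where varies.
- filter_blue: Blue glass filter disc in a dark steel rim, 30 mm diameter, 8 mm thick, about 18 g, lying flat and loose on the tray's deck. Origin at its centre, 4 mm above the deck as it lies; z is its axis. Slides freely when pushed.
- filter_green: Green glass filter disc in a dark steel rim, 30 mm diameter, 8 mm thick, about 18 g, lying flat and loose on the tray's deck. Origin at its centre, 4 mm above the deck as it lies; z is its axis. Slides freely when pushed.
- filter_amber: Amber glass filter disc in a dark steel rim, 30 mm diameter, 8 mm thick, about 18 g, lying flat and loose on the tray's deck. Origin at its centre, 4 mm above the deck as it lies; z is its axis. Slides freely when pushed.
- objective: Brass microscope objective standing on the deck near its rear corner, on the +y side of the tray; 24 mm diameter, 42 mm tall, origin under its centre. To be left alone.
- spray: White bottle with a green cap standing on the bench beyond the slot, 60 mm diameter, 130 mm tall, origin under its centre. To be left alone.
- jar: Low clear jar with a red cap standing on the bench beside the tray's +y side, 52 mm diameter, 55 mm tall, origin under its centre. To be left alone.
There are look-alikes about, which are no part of the job. Leave any pink look-alike of the filter_blue alone. What is shaped like the filter_green but pink is not meant.

How it is judged:
On the way, in this order (a step that is already met when the one before it is completed fails the run):
1. a first filter lies in the slot (((z of filter_blue in the frame of tray below 0.034 m and x of filter_blue in the frame of tray between 0.06 and 0.116 m and y of filter_blue in the frame of tray between -0.02 and 0.02 m) or (z of filter_green in the frame of tray below 0.034 m and x of filter_green in the frame of tray between 0.06 and 0.116 m and y of filter_green in the frame of tray between -0.02 and 0.02 m) or (z of filter_amber in the frame of tray below 0.034 m and x of filter_amber in the frame of tray between 0.06 and 0.116 m and y of filter_amber in the frame of tray between -0.02 and 0.02 m))), for 0.2 s.
2. a second filter lies in the slot ((((z of filter_blue in the frame of tray below 0.034 m and x of filter_blue in the frame of tray between 0.06 and 0.116 m and y of filter_blue in the frame of tray between -0.02 and 0.02 m) and (z of filter_green in the frame of tray below 0.034 m and x of filter_green in the frame of tray between 0.06 and 0.116 m and y of filter_green in the frame of tray between -0.02 and 0.02 m)) or ((z of filter_blue in the frame of tray below 0.034 m and x of filter_blue in the frame of tray between 0.06 and 0.116 m and y of filter_blue in the frame of tray between -0.02 and 0.02 m) and (z of filter_amber in the frame of tray below 0.034 m and x of filter_amber in the frame of tray between 0.06 and 0.116 m and y of filter_amber in the frame of tray between -0.02 and 0.02 m)) or ((z of filter_green in the frame of tray below 0.034 m and x of filter_green in the frame of tray between 0.06 and 0.116 m and y of filter_green in the frame of tray between -0.02 and 0.02 m) and (z of filter_amber in the frame of tray below 0.034 m and x of filter_amber in the frame of tray between 0.06 and 0.116 m and y of filter_amber in the frame of tray between -0.02 and 0.02 m)))), for 0.2 s.
3. the third filter lies in the slot (z of each of filter_blue, filter_green, filter_amber in the frame of tray below 0.034 m and x of filter_blue in the frame of tray between 0.06 and 0.116 m and y of filter_blue in the frame of tray between -0.02 and 0.02 m and x of filter_green in the frame of tray between 0.06 and 0.116 m and y of filter_green in the frame of tray between -0.02 and 0.02 m and x of filter_amber in the frame of tray between 0.06 and 0.116 m and y of filter_amber in the frame of tray between -0.02 and 0.02 m), for 0.2 s.
At the end, for the whole second after the job is handed in: All three filters are at rest inside the slot, each with its centre at least 6 mm below the deck; objective, bottle and jar stand upright within 20 mm of where they were (all of step 3 and linear speed of each of filter_blue, filter_green, filter_amber below 0.02 m/s and distance of each of objective, spray, jar from where it was at the start of the episode below 0.02 m and angle between each of objective, spray, jar's own z axis and vertical below 0.2 rad); the robot touches nothing.
It fails at once if a filter is lifted more than 12 mm off the deck (z of any of filter_blue, filter_green, filter_amber in the frame of tray above 0.056 m).
It fails at once if the objective, the bottle or the jar is knocked over or shifted by more than 20 mm (distance of any of objective, spray, jar from where it was at the start of the episode above 0.02 m or angle between any of objective, spray, jar's own z axis and vertical above 0.5 rad).
It also fails if it takes over 58 s, if anything falls off the work surface, if the arm or the gripper's body presses on something with over 40 N, if the wrist force passes 120 N, or if a joint passes its speed limit or range.

ROBOT

A 6-joint arm with a two-finger parallel gripper is mounted at the origin on the work surface. World frame = base frame: x ahead of the robot, y to its left, z up, the work surface at z = 0. Lengths are in m, angles in rad, forces in N, time in s.
With the tool pointing down it reaches from about 0.375 to 0.925 m from the base axis. Payload 5.7 kg.
Tool frame: the origin (TCP) lies midway between the tips of the shut fingers; the grasp point (between the pads) lies 19 mm behind it; z points along the fingers, y is the line along which they close (so a half turn about z gives the same grasp; the last joint's range is limited). The gripper opens to 88 mm and grips with 3 to 60 N. Pads are 20 mm wide; open, the fingers measure 115 mm over their backs; the gripper's body (75 mm by 178 mm) begins 61 mm behind the grasp point.
Start: joints at [-1.229, 0.359, 1.51, -0, 1.272, -0.115], TCP at [0.265, -0.538, 0.223] pointing down, gripper open.
Joint ranges: [-2.97, 2.97], [-1.01, 2.36], [0.21, 2.38], [-0.96, 4.11], [0.2, 2.71], [-2.98, 2.98]. Speed limits (rad/s): [2.39, 2.39, 3.14, 3.14, 3.14, 3.14].

INTERFACE

Orientations are given as a unit quaternion [x, y, z, w].
In Python, from bench import move_ptp, servo_line, goto_joints, move_gripper, sleep, inverse_kinematics, capture, PlanningError, close_job, spot_in, silhouettes, current_clock, current_joint_pos, current_qvel, current_joint_torque, current_position, current_orientation, current_force, current_torque, current_finger_gap, current_grip_force gives the robot as it stands. Calls block until the motion is done:
- move_ptp(position, orientation): joint-space move of the TCP to a pose.
- servo_line(position, orientation=None, rate=0.15, contact_N=None): straight line of the TCP; orientation=None keeps the orientation; rate is the mean speed in m/s. With contact_N (N) it stops when the force on the tool has changed by that much, and returns True; else False.
- goto_joints(angles): joint-space move.
- move_gripper(opening): finger opening in m; the grip force is fixed at half the most; returns when the fingers have stopped.
- sleep(seconds).
- inverse_kinematics(position, orientation): joint angles nearest the present ones, or None.
- capture(name): name is "scene" or "top" or "wrist"; returns a dict with "image" (400x640x3 uint8, blue, green, red), "range_z" (400x640 float32, m along the optical axis (not along the pixel's ray), 0 where there is no reading), "intrinsics" (3x3 intrinsics, pixels), "R" (3x3) and "t" (3): a world point X has camera coordinates R X + t. Camera axes: x right, y down, z forward; pixel columns grow to the right and rows downward; lengths in m; the calibration is good to about 2 mm. The wrist camera is an equidistant fisheye: a pixel r from the principal point sees the ray r / f radians off the axis. A picture is of the moment at which its call begins.
A pose or a line that the arm cannot do raises PlanningError and nothing moves.
- close_job(): hands the job in; it is judged then, once.
Trained networks look in the newest picture that a camera, given by its name, has taken for a name from the list of things; names that differ only in an ending like _2 or _b are one class to them, and where a whole thing is asked for, a point or a joint stands for the part that bears it (a point fixed in the world has none). Each returns a list of dicts, best first, with "conf" (0 to 1); they miss things now and then, are a little off and sometimes report something else, mostly with a low value. They report only what shows in the picture. A call takes as long as a camera call. They do not tell look-alikes from the thing itself.
- spot_in(camera, query): "xy" ([column, row] in pixels, amid what is visible of it).
- silhouettes(camera, query): "region" (400x640 bool, what is visible of it) and "xy" ([column, row] in pixels, amid what is visible of it).
Readings, each from a call of its own:
- current_clock(): time.
- current_joint_pos(): joint angles.
- current_qvel(): joint speeds.
- current_joint_torque(): joint torques, N m.
- current_position(): TCP position.
- current_orientation(): TCP orientation.
- current_force(): force on the tool from outside, world axes, zero at the start.
- current_torque(): the same for the moment, N m.
- current_finger_gap(): finger opening in m.
- current_grip_force(): force on a finger pad.
Only numpy, scipy, OpenCV 4.12 (cv2) and the standard library are available. Lean on these libraries where they do the work, as an engineer would, in place of code of your own. Each camera call takes 0.05 s, during which the arm holds its last target. There are 200 camera calls.

## Working session

There is one attempt and no reset: what is moved stays moved. The work goes in short steps, each a Python script; the robot and the scene stay as the last script left them, time stands still between calls to the robot, and variables do not carry over. Pictures are saved under pics/ and viewed, at most 10 in all, crops included, and the job is handed in when it is done.

```bash
mkdir -p pics
cat > h.py <<'E'
import numpy as np, cv2
from bench import *
def world(c,uv,z=None):
    K,R,t=c["intrinsics"],c["R"],c["t"]; u,v=uv
    r=np.array([(u-K[0,2])/K[0,0],(v-K[1,2])/K[1,1],1.])
    if z is None: d=c["range_z"][int(round(v)),int(round(u))]; return R.T@(r*d-t)
    o=-R.T@t; w=R.T@r; return o+w*(z-o[2])/w[2]
E
python3 - <<'E'
from h import *
print(current_clock())
for n in("top","scene"):
    c=capture(n); cv2.imwrite(f"pics/{n}0.png",c["image"])
    print(n, -c["R"].T@c["t"])
    for q in("tray","gate","slot","filter_blue","filter_green","filter_amber","objective","spray","jar"):
        for s in spot_in(n,q)[:4]: print(q,np.round(s["conf"],2),np.round(s["xy"]),np.round(world(c,s["xy"]),3))
E
```

```text
0.0
top [0.393722   0.04559207 0.86836975]
tray 0.93 [291. 216.] [0.547 0.097 0.038]
gate 0.82 [290. 216.] [0.546 0.098 0.038]
slot 0.68 [290. 215.] [0.547 0.099 0.037]
filter_blue 0.64 [198. 199.] [0.587 0.296 0.006]
filter_blue 0.56 [273. 189.] [0.599 0.134 0.046]
filter_blue 0.32 [351. 186.] [ 0.6   -0.023  0.073]
filter_green 0.71 [280. 324.] [0.333 0.117 0.006]
filter_green 0.71 [337. 116.] [ 0.775 -0.001  0.008]
filter_green 0.59 [300. 208.] [0.56  0.079 0.043]
filter_amber 0.5 [325. 222.] [0.532 0.028 0.045]
filter_amber 0.43 [396. 245.] [ 0.486 -0.11   0.054]
objective 0.71 [354. 186.] [ 0.598 -0.028  0.074]
spray 0.75 [233. 299.] [0.384 0.194 0.107]
jar 0.86 [394. 245.] [ 0.485 -0.106  0.054]
scene [0.94855143 0.28918197 0.55964684]
tray 0.83 [357. 228.] [0.564 0.11  0.04 ]
gate 0.91 [356. 231.] [0.571 0.112 0.041]
slot 0.71 [352. 231.] [0.573 0.106 0.039]
filter_blue 0.77 [360. 249.] [0.604 0.139 0.049]
filter_blue 0.69 [448. 302.] [0.587 0.291 0.009]
filter_blue 0.58 [279. 327.] [0.767 0.1   0.009]
filter_green 0.79 [229. 302.] [0.78  0.011 0.009]
filter_green 0.57 [345. 222.] [0.572 0.09  0.051]
filter_amber 0.47 [333. 196.] [0.532 0.04  0.049]
objective 0.82 [282. 204.] [ 0.61  -0.013  0.066]
objective 0.29 [354. 229.] [0.568 0.107 0.04 ]
spray 0.61 [452. 187.] [0.411 0.214 0.073]
jar 0.8 [282. 162.] [ 0.508 -0.096  0.045]
```

View pics/top0.png

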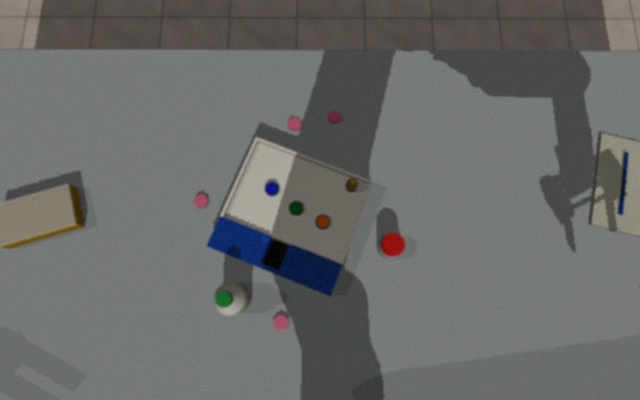

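```bash
python3 -c "
import cv2
a=cv2.imread('pics/top0.png')[120:320,190:420];cv2.imwrite('pics/crop0.png',cv2.resize(a,None,fx=3,fy=3,interpolation=cv2.INTER_CUBIC)[:600,:])"
```

```text
(no output)
```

View pics/crop0.png

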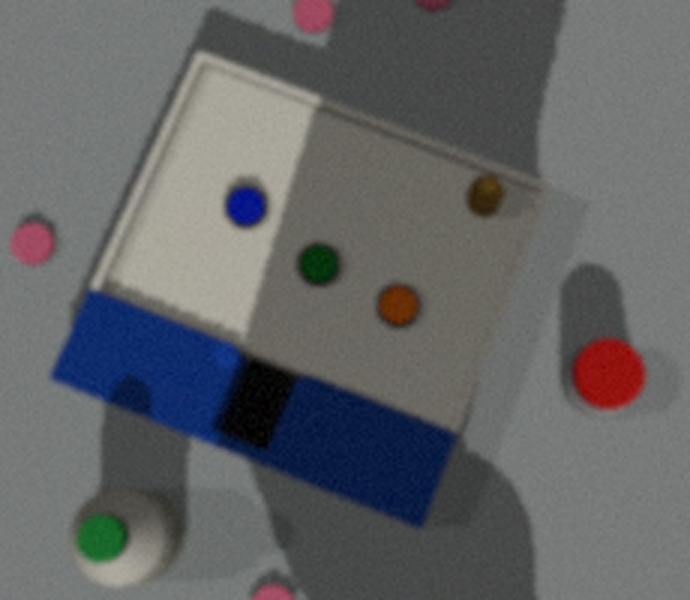

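The picture shows the real filters on the white deck: blue at (272,188), green at (296,208) and amber at (322,222). The look-alikes are pink discs on the bench at (201,200), (294,124), (334,117) and (280,321), so I leave those alone. The brass objective at (352,185) could pass for amber. The slot is at (275,254). Next I fit the tray pose and the filter positions.

```bash
cat >> h.py <<'E'
def disc_masks(c):
    hsv=cv2.cvtColor(c["image"],cv2.COLOR_BGR2HSV)
    return {"blue":cv2.inRange(hsv,(105,120,40),(130,255,255)),"green":cv2.inRange(hsv,(45,120,20),(85,255,255)),"amber":cv2.inRange(hsv,(5,150,60),(18,255,255))}
def blobs(m,amin=20):
    n,l,s,ce=cv2.connectedComponentsWithStats(m); return [(s[i,4],ce[i],l==i) for i in range(1,n) if s[i,4]>=amin]
E
python3 - <<'E'
from h import *
c=capture("top"); M=disc_masks(c)
for k in M:
    for a,ce,_ in blobs(M[k]): print(k,a,np.round(ce,1),np.round(world(c,ce,.048),4))
# tray: blue wall, orthographic at z=.05
m=M["blue"]; hsv=cv2.cvtColor(c["image"],cv2.COLOR_BGR2HSV)
big=np.zeros_like(m)
for a,ce,l in blobs(m): 
    if a>600: big[l]=255
v,u=np.nonzero(big); P=np.array([world(c,(a,b),.05)[:2] for a,b in zip(u,v)])
# fit deck-side edge: per column topmost blue
def fit(X):
    X=np.array(X,np.float32)
    for _ in range(3):
        vx,vy,x0,y0=cv2.fitLine(X,cv2.DIST_HUBER,0,.01,.01).ravel()
        r=(X-[x0,y0])@[-vy,vx]; X=X[abs(r)<.004]
    return np.array([vx,vy]),np.array([x0,y0]),r.std(),len(X)
E1=[world(c,(a,v[u==a].min()-.5),.05)[:2] for a in range(224,342)]
d,p,s,n=fit(E1); d*=-np.sign(d[1])  # tray +y ~ world -y
ex=np.array([d[1],-d[0]]); ex*=-np.sign(ex[0])
print("yaw",np.arctan2(ex[1],ex[0]),"res",s,n)
Q=np.c_[(P-p)@ex,(P-p)@d]
sel=(Q[:,0]>.008)&(Q[:,0]<.055); print("y ext",np.percentile(Q[sel,1],[0,.5,99.5,100]),"x ext",np.percentile(Q[:,0],[0,.5,50,99.5,100]))
for x in (.015,.03,.045):
    s=np.sort(Q[abs(Q[:,0]-x)<.003,1]); g=np.diff(s); i=g.argmax(); print("slot y",s[i],s[i+1])
# rear rim
print(p,ex,d)
E
```

```text
blue 174 [623.2 183.7] [ 0.6121 -0.581   0.048 ]
blue 124 [271.4 188.2] [0.6012 0.1366 0.048 ]
blue 3827 [274.3 255.7] [0.465  0.1275 0.048 ]
green 110 [295.7 207.5] [0.5612 0.0868 0.048 ]
green 188 [223.5 298.7] [0.3831 0.2227 0.048 ]
amber 121 [322.4 221.3] [0.5332 0.0333 0.048 ]
yaw 2.76058 res 0.00086564216 100
y ext [-0.10817377 -0.10620836  0.151791    0.15303161] x ext [-0.0005572   0.00029319  0.03280341  0.06327355  0.06442238]
slot y 0.006952646580836023 0.0429559530837589
slot y 0.006683620116132148 0.04281511434369851
slot y 0.005903200707910076 0.04267531304279754
[0.5042471  0.13794838] [-0.9282886   0.37186068] [-0.37186068 -0.9282886 ]
```

```bash
cat >> h.py <<'E'
EX=np.array([-.9282886,.37186068]);EY=np.array([-.37186068,-.9282886])
GATE=np.array([.5042471,.13794838])+.0228*EY; O=GATE-.06*EX
T=lambda w:np.array([(w[:2]-O)@EX,(w[:2]-O)@EY])
W=lambda x,y,z:np.r_[O+x*EX+y*EY,z]
from scipy.spatial.transform import Rotation as Ro
def quat(dx,dy):
    "tool down, tool y across push direction (tray dx,dy); pick half turn nearest present joints"
    w=dx*EX+dy*EY; w=w/np.linalg.norm(w); best=None
    for s in(1,-1):
        q=Ro.from_matrix(np.c_[np.r_[w*s,0],np.cross([0,0,-1.],np.r_[w*s,0]),[0,0,-1.]]).as_quat()
        j=inverse_kinematics(W(0,0,.1),q)
        if j is not None and (best is None or abs(j[5])<best[0]): best=(abs(j[5]),q)
    return best[1]
ZP,OFF=.0445,.0235
def find(retry=2):
    c=capture("top"); r={}
    for k,m in disc_masks(c).items():
        for a,ce,_ in blobs(m,15):
            w=world(c,ce,.048); t=T(w)
            if a<300 and -.115<t[0]<.065 and abs(t[1])<.125: r[k]=t
    return r
def push(s,e,z=ZP,up=.075):
    "push disc whose centre is at s (tray) straight to e"
    s,e=map(np.array,(s,e)); u=(e-s)/np.linalg.norm(e-s); q=quat(*u)
    a=s-u*(OFF+.014); b=e-u*OFF
    move_ptp(W(*a,up),q); servo_line(W(*a,z),rate=.1)
    servo_line(W(*b,z),rate=.07)
    b2=b-u*.012; servo_line(W(*b2,z),rate=.1); servo_line(W(*b2,up),rate=.15)
    print("F",np.round(current_force(),1),"t",current_clock())
E
python3 - <<'E'
from h import *
print({k:np.round(v,4) for k,v in find().items()})
c=capture("top")
for q in("objective","spray","jar"): print(q,np.round(T(world(c,spot_in("top",q)[0]["xy"])),3))
D=[world(c,(u,v)) for u in range(255,275,4) for v in range(205,220,4)]; print("deckz",np.median([d[2] for d in D]))
for d in((1,0),(.65,.76),(.65,-.76)):
    q=quat(*d)
    for x,y in((.04,0),(-.09,0)): print(d,np.round(inverse_kinematics(W(x,y,.045),q),2))
E
```

```text
{'blue': array([-0.0307, -0.0575]), 'green': array([-0.012 ,  0.0037]), 'amber': array([-0.0058,  0.0634])}Traceback (most recent call last):
  File "<stdin>", line 4, in <module>
IndexError: list index out of range
```

Run:
```python
from h import *
move_gripper(.014); print(current_finger_gap())
move_ptp(W(-.05,0,.16),quat(1,0))
f=find(); print(f)
g=f.get("green",np.array([-.012,.0037]))
push(g,(.071,0))
move_ptp(W(-.02,-.0,.2),current_orientation())
c=capture("scene"); cv2.imwrite("pics/s1.png",c["image"][120:380,200:520]); 
c=capture("wrist"); cv2.imwrite("pics/w1.png",c["image"])
print(find(),current_clock())
```

```text
0.014181153785614489
{'blue': array([-0.03034985, -0.05756541])}
F [-0.6  0.4 -0.2] t 7.9833
{'blue': array([-0.02746835, -0.05685995]), 'amber': array([-0.00460899,  0.05982166])} 8.7417
```

View pics/s1.png

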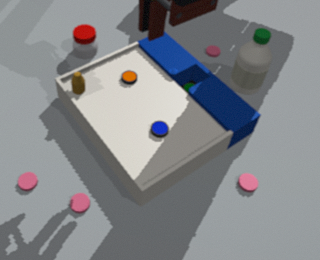

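View pics/w1.png

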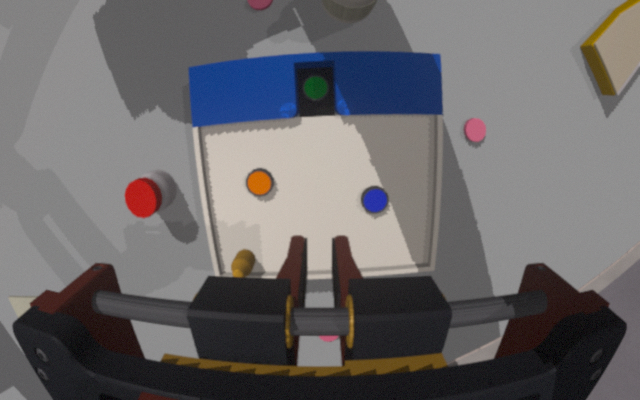

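The green filter lies in the slot at wrist pixel (316,88). Blue (375,200) and amber (259,182) haven't moved. Blue is next, in two legs.

```bash
cat >> h.py <<'E'
def wfind(name):
    "disc centre in tray coords from the wrist fisheye"
    c=capture("wrist"); K,R,t=c["intrinsics"],c["R"],c["t"]; o=-R.T@t; out=[]
    for a,ce,_ in blobs(disc_masks(c)[name],60):
        d=np.array([(ce[0]-K[0,2])/K[0,0],(ce[1]-K[1,2])/K[1,1]]); th=np.linalg.norm(d)
        r=R.T@np.r_[d/th*np.sin(th),np.cos(th)]; p=T(o+r*(.048-o[2])/r[2])
        if a<2500 and -.115<p[0]<.06 and abs(p[1])<.12: out.append((int(a),p.round(4)))
    return c,out
E
python3 - <<'E'
from h import *
print(wfind("blue")[1],wfind("amber")[1])
push((-.0303,-.0573),(.012,0))
move_ptp(W(-.06,0,.17),quat(1,0))
c,f=wfind("blue"); print(f,wfind("amber")[1],find(),current_clock()); cv2.imwrite("pics/w2.png",c["image"])
E
```

```text
[(427, array([-0.0312, -0.0554]))] [(442, array([-0.0068,  0.0658]))]
F [-1.   0.4 -0.5] t 13.2333
[(610, array([0.0128, 0.0026]))] [(563, array([-0.0068,  0.0659]))] {} 15.35
```

View pics/w2.png

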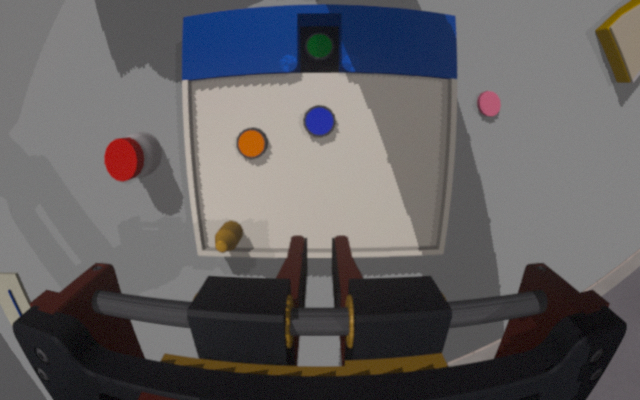

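Blue sits at (319,121), in line with the gate at (319,72). I push it through and then do amber's first leg.

Run:
```python
from h import *
push((.012,.0005),(.071,0))
move_ptp(W(-.02,0,.18),current_orientation())
print(wfind("blue")[1])
c=capture("wrist"); cv2.imwrite("pics/w3.png",c["image"])
push((-.0062,.0638),(.014,0)) if not wfind("blue")[1] else print("blue still on deck")
move_ptp(W(-.06,0,.17),quat(1,0))
c,f=wfind("amber"); print(f,current_clock()); cv2.imwrite("pics/w4.png",c["image"])
```

```text
F [-0.8  0.1 -0. ] t 18.1
[]
F [-0.1 -0.3  0.5] t 22.2
[(617, array([0.0149, 0.0021]))] 23.3917
```

View pics/w4.png

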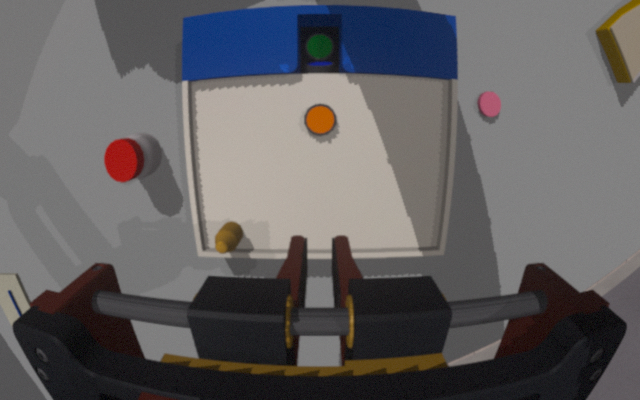

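Amber is in line with the gate at (320,120). Green (319,46) and blue (319,66) are in the slot. Now the last push.

Run:
```python
from h import *
push((.014,.0),(.071,0))
move_ptp(W(.0,0,.22),current_orientation())
c=capture("wrist"); print(wfind("amber")[1],current_clock()); a=c["image"][0:200,180:460]; cv2.imwrite("pics/w5.png",cv2.resize(a,None,fx=2.5,fy=2.5))
```

```text
F [ 0.4  0.2 -1.2] t 26.125
[] 26.875
```

View pics/w5.png

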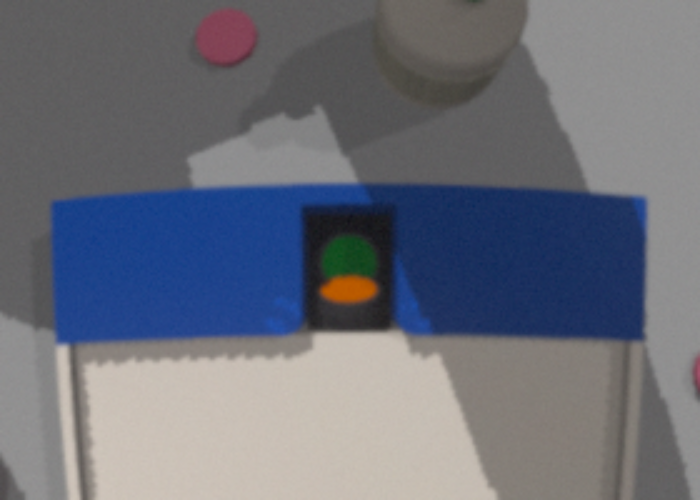

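Amber leans in the slot at crop (348,289), partly over green, and blue is beneath it. I check its height before handing in.

Run:
```python
from h import *
print(current_finger_gap(), current_force().round(1) if hasattr(current_force(),'round') else current_force())
for n in("wrist","top","scene"):
    c=capture(n); K,R,t=c["intrinsics"],c["R"],c["t"]; o=-R.T@t
    for k,m in disc_masks(c).items():
        v,u=np.nonzero(m&(c["range_z"]>0)*np.uint8(255)); d=np.c_[(u-K[0,2])/K[0,0],(v-K[1,2])/K[1,1]]
        if n=="wrist":
            th=np.linalg.norm(d,axis=1); d=d/th[:,None]*np.tan(th)[:,None]
        P=(np.c_[d,np.ones(len(d))]*c["range_z"][v,u][:,None]-t)@R
        q=np.c_[(P[:,:2]-O)@EX,(P[:,:2]-O)@EY,P[:,2]]
        q=q[(q[:,0]>.062)&(q[:,0]<.114)&(abs(q[:,1])<.017)&(q[:,2]<.046)]
        if len(q)>5: print(n,k,len(q),np.percentile(q,[5,50,95],axis=0).round(3).tolist())
```

```text
0.01387817247945683 [-0.4 -0.4  0.4]
wrist blue 100 [[0.072, -0.017, 0.015], [0.114, -0.007, 0.028], [0.114, 0.015, 0.042]]
wrist green 270 [[0.086, -0.008, 0.013], [0.093, 0.002, 0.014], [0.101, 0.013, 0.016]]
wrist amber 206 [[0.073, -0.008, 0.02], [0.077, 0.002, 0.032], [0.083, 0.013, 0.041]]
top blue 66 [[0.066, -0.009, 0.002], [0.1, 0.015, 0.005], [0.114, 0.016, 0.023]]
top green 108 [[0.087, -0.012, 0.01], [0.094, -0.0, 0.013], [0.103, 0.011, 0.015]]
top amber 89 [[0.073, -0.012, 0.012], [0.078, 0.0, 0.03], [0.083, 0.012, 0.041]]
scene blue 12 [[0.07, -0.014, 0.009], [0.074, -0.005, 0.034], [0.114, 0.013, 0.039]]
scene green 18 [[0.074, -0.009, 0.013], [0.097, 0.006, 0.015], [0.102, 0.011, 0.041]]
```

```bash
python3 -c "
from bench import *
sleep(0.5); print(close_job())"
```

```text
the job is handed in; nothing more can be done
None
```

I swept green, blue and amber through the gate into the slot and handed the job in at about 28 s; amber leans steeply with its centre at about 29 mm (limit 34 mm), blue is hidden beneath it so I didn't measure its height, the objective, bottle and jar looked undisturbed in the pictures, and no verdict was returned.

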